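# Pack the seed plugs from the slide-lid box into the round tin

## Robot

A 6-joint arm with a two-finger parallel gripper is mounted at the origin on the work surface. World frame = base frame: x ahead of the robot, y to its left, z up, the work surface at z = 0. Lengths are in m, angles in rad, forces in N, time in s.
With the tool pointing down it reaches from about 0.275 to 1 m from the base axis. Payload 8.4 kg.
Tool frame: the origin (TCP) lies on the centre line of the jaws, within the pads' length; the fingertips stand 17 mm ahead of it and the grasp point (between the pads) lies 2 mm behind it (bot.tcp_to_tips is the z of the fingertips in the tool frame, in m); z points along the fingers, y is the line along which they close (so a half turn about z gives the same grasp; the last joint's range is limited). The gripper opens to 85 mm and grips with 20 to 120 N. Pads are 22 mm wide; open, the fingers measure 114 mm over their backs; the gripper's body (76 mm by 85 mm) begins 54 mm behind the grasp point. The pads swing forward as they close: fully open they stand 13 mm farther back than shut.
Start: joints at [1.1, 0.353, 1.633, -0, 1.155, -0.002], TCP at [0.282, 0.558, 0.248] pointing down, gripper open.
Joint ranges: [-2.63, 2.63], [-0.92, 2.1], [0.06, 2.66], [-1.3, 4.44], [0, 2.69], [-3.02, 3.02]. Speed limits (rad/s): [2.22, 2.22, 2.79, 3.14, 3.14, 3.14].

## Interface

Orientations are given as a unit quaternion [x, y, z, w].
In Python, from workcell import bot, hand, kinematics, get_obs, vision, hand_in gives the robot as it stands. The module is installed in compiled form; this text tells all that it offers. Calls block until the motion is done:
- bot.reach(position, orientation): joint-space move of the TCP to a pose.
- bot.servo_line(position, ori=None, velocity=0.15): straight line of the TCP; ori=None keeps the orientation; velocity is the mean speed in m/s.
- bot.goto_joints(angles): joint-space move.
- hand.move_gripper(opening, strength=None): finger opening in m; strength is the grip in N (None keeps the last); returns when the fingers have stopped.
- bot.dwell(seconds).
- kinematics.solve_ik(position, orientation): joint angles nearest the present ones, or None.
- get_obs(): the state.
- vision.read_camera(name): name is "scene" or "top" or "wrist"; returns a dict with "frame" (384x512x3 uint8, red, green, blue), "intrinsics" (3x3 intrinsics, pixels), "view" (4x4, takes a point from world to camera coordinates). Camera axes: x right, y down, z forward; pixel columns grow to the right and rows downward; lengths in m; the calibration is good to about 2 mm. A picture is of the moment at which its call begins. There is no depth.
A pose or a line that the arm cannot do raises bot.IKError and nothing moves.
- hand_in(): hands the job in; it is judged then, once.
The state is a dict: "time_s": time; "joint_pos": joint angles; "joint_vel": joint speeds; "joint_efforts": joint torques, N m; "position": TCP position; "orientation": TCP orientation; "wrist_force": force on the tool from outside, world axes, zero at the start; "ft_torque": the same for the moment, N m; "gripper_width": finger opening in m; "grip_force": force on a finger pad.
Only numpy, scipy, OpenCV 4.12 (cv2) and the standard library are available. Lean on these libraries where they do the work, as an engineer would, in place of code of your own. Each camera call takes 0.05 s, during which the arm holds its last target. There are 200 camera calls.

## Task

Slide the lid of the wooden box along its tracks until it comes off, and lay it flat on the table with its grip bar upward. Then take the two seed plugs out of the box and pack them upright beside the one in the shallow round tin, so that all three stand snugly on its floor. Set things down rather than letting them drop, since dry plugs crumble, and leave the bottle, jug and scoop where they are.

Things in the scene. Friction and masses are not known exactly. Their poses are not given: they have to be found in the camera images.
- seed_box: Pale wooden box fixed to the table, 216 long (x) x 80 wide (y) x 60 high; origin: centre of its underside. Inside 200 x 60, floor 6 above the table. A lid groove in each long wall, 46 to 54.5 above the table, 6 deep, lips 60 apart above. The -x end is closed; the +x end is only 46 high, so the lid slides out only toward the box's +x, which points roughly to world +y.
- box_lid: Loose wooden lid in the grooves, 80 g, 206 long (x) x 69 wide x 6 thick, axes as the box's. Origin: centre of its underside (46 above the table at first). Over the origin stands a grip bar 12 thick (x), 44 wide (y), 6 to 30 above the underside. Fully in, its origin is 4.5 toward +x from the box's; it starts up to 25 open and is clear of the box from 211.
- plug_a: Round plug of pressed dry soil, dark brown, 34 in diameter, 36 high, about 45 g, standing in the -x half of the box, hidden under the lid at first. Origin: centre of its underside; z is its axis.
- plug_b: A second such plug, same size, standing in the +x half of the box.
- plug_c: A third such plug, same size, that already stands in the tin, off its centre.
- tin: Loose shallow round steel tin without lid, 350 g, 92 outside diameter, 14 high, inside diameter 88, floor 2 thick. Origin: centre of its underside. It just holds three plugs standing in a triangle, their axes about 24 from its centre.
- bottle: Blue plastic squeeze bottle with a nozzle, 64 diameter, 185 high; bystander. Origin: centre of its underside.
- jug: Clear plastic measuring jug with a handle, 100 diameter, 110 high; bystander. Origin: centre of its underside.
- scoop: Spoon-shaped scoop with wooden handle, 200 long, lying on the table; bystander. Origin: centre of its underside.

How it is judged:
By the outcome, as a careful person would: the job done as asked, in the order asked, and still so for the second after the job is handed in, with the robot touching nothing.
It also fails if it takes over 72 s, if anything falls off the work surface, if the arm or the gripper's body presses on something with over 40 N, if the wrist force passes 120 N, or if a joint passes its speed limit or range.

## Working session

There is one attempt and no reset: what is moved stays moved. The work goes in short steps, each a Python script; the robot and the scene stay as the last script left them, time stands still between calls to the robot, and variables do not carry over. Pictures are saved under pics/ and viewed, at most 10 in all, crops included, and the job is handed in when it is done.

```bash
mkdir -p pics
python3 - <<'E'
from workcell import get_obs, vision
import cv2, numpy as np
for n in("top","scene"):
    d=vision.read_camera(n); cv2.imwrite(f"pics/{n}0.png",cv2.cvtColor(d["frame"],cv2.COLOR_RGB2BGR))
    np.savez(f"{n}0.npz",**d); print(n,d["intrinsics"].round(1).tolist(),d["view"].round(3).tolist())
o=get_obs(); print(o["time_s"],o["position"],o["orientation"],o["gripper_width"])
E
```

```text
top [[435.2, 0.0, 260.0], [0.0, 435.2, 187.7], [0.0, 0.0, 1.0]] [[-0.02, -1.0, -0.013, -0.135], [-0.998, 0.021, -0.055, 0.542], [0.056, 0.012, -0.998, 0.974], [0.0, 0.0, 0.0, 1.0]]
scene [[418.2, 0.0, 251.3], [0.0, 418.2, 193.6], [0.0, 0.0, 1.0]] [[0.508, 0.861, 0.016, -0.169], [0.653, -0.373, -0.66, -0.38], [-0.562, 0.346, -0.751, 1.297], [0.0, 0.0, 0.0, 1.0]]
0.1 [0.28218002 0.55720199 0.24763604] [ 2.32256640e-01  9.72654333e-01 -6.15788388e-04 -1.48753873e-04] 0.08531489261840319
```

View pics/top0.png

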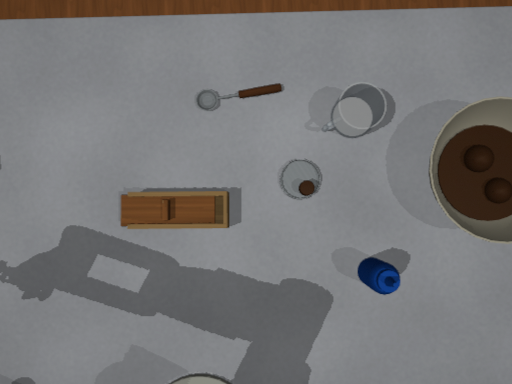

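View pics/scene0.png

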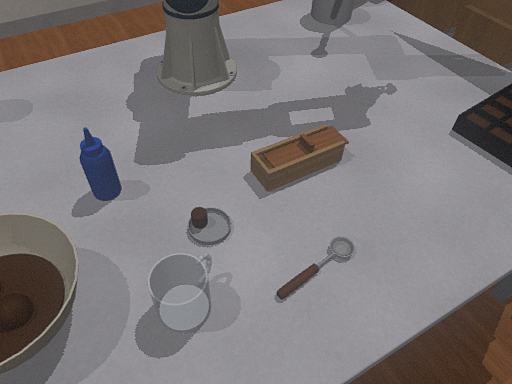

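The top view shows the box at about (175,210), with its open gap on the right and the lid's grip bar at (168,209). The tin is at (300,179) with plug_c at (307,187). The scoop (240,95), jug (357,110) and bottle (380,277) are clear of the lid's path. I'll get coarse positions first, then look from close by with the wrist camera.

```bash
cat > h.py <<'E'
import numpy as np, cv2
from scipy.spatial.transform import Rotation as R
from workcell import bot, hand, kinematics, get_obs, vision, hand_in
def ray(d,px,z):
    V=d["view"]; K=d["intrinsics"]; Rm=V[:3,:3]; c=-Rm.T@V[:3,3]
    r=Rm.T@np.linalg.solve(K,[px[0],px[1],1.0]); return (c+r*(z-c[2])/r[2])
def quat(yaw): # tool down, tool y axis along world direction yaw (mod pi)
    y=np.array([np.cos(yaw),np.sin(yaw),0]); z=np.array([0,0,-1.]); x=np.cross(y,z)
    return R.from_matrix(np.c_[x,y,z]).as_quat()
def snap(n,name):
    d=vision.read_camera(n); cv2.imwrite(f"pics/{name}.png",cv2.cvtColor(d["frame"],cv2.COLOR_RGB2BGR)); np.savez(f"{name}.npz",**d); return d
def status(t=""):
    o=get_obs(); print(t,round(o["time_s"],2),np.round(o["position"],4),"F",np.round(o["wrist_force"],1),"w",round(o["gripper_width"],4),"g",np.round(o["grip_force"],1)); return o
E
python3 - <<'E'
from h import *
d=np.load("top0.npz")
for n,p,z in [("rim -x +",(229,192),.06),("rim -x -",(229,228),.06),("rim +x end",(127,228),.06),("rim+x2",(127,193),.06),("bar top",(169,209),.076),("tin",(300,179),.014),("plugc top",(307,187),.038),("bottle",(375,272),.1),("jug",(352,117),0)]:
    print(n,ray(d,p,z).round(4))
# IK / joints for a wrist view over the box
for y in (np.pi/2,-np.pi/2):
    print(kinematics.solve_ik([.43,.08,.3],quat(y)))
o=get_obs();d=vision.read_camera("wrist");V=d["view"];T=np.eye(4);T[:3,:3]=R.from_quat(o["orientation"]).as_matrix();T[:3,3]=o["position"]
print((V@T).round(3).tolist(),d["intrinsics"].round(0).tolist())
E
```

```text
rim -x + [ 0.5288 -0.079   0.06  ]
rim -x - [ 0.4511 -0.0777  0.06  ]
rim +x end [0.4555 0.143  0.06  ]
rim+x2 [0.5312 0.1427 0.06  ]
bar top [0.4945 0.048  0.076 ]
tin [ 0.5571 -0.2369  0.014 ]
plugc top [ 0.5373 -0.25    0.038 ]
bottle [ 0.3571 -0.3782  0.1   ]
jug [ 0.6996 -0.3619  0.    ]
[ 1.80513926e-01 -1.15058775e-03  1.94903787e+00 -4.44089210e-16
  1.19370537e+00 -1.39028240e+00]
[ 1.80513926e-01 -1.15058775e-03  1.94903787e+00 -4.44089210e-16
  1.19370537e+00  1.75131025e+00]
[[-0.0, 1.0, 0.0, -0.0], [-0.953, 0.0, -0.304, 0.036], [-0.304, -0.0, 0.953, 0.142], [0.0, 0.0, 0.0, 1.0]] [[335.0, 0.0, 252.0], [0.0, 335.0, 191.0], [0.0, 0.0, 1.0]]
```

Run:
```python
from h import *
bot.reach([.494,.048,.17],quat(np.radians(89.1)))
snap("wrist","w1"); status()
```

```text
2.21 [0.4942 0.0487 0.1702] F [-0.1  0.6 -1.1] w 0.0851 g 0.0
```

View pics/w1.png

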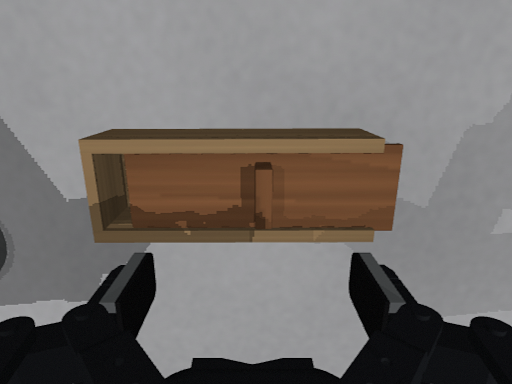

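The wrist view shows the box rim with corners at about (94,242), (81,139), (384,139) and (373,241). The bar is at column ~263, and the lid edge is past the +x end at column ~395.

Run:
```python
from h import *
d=np.load("w1.npz")
for n,p,z in [("nl",(94,242),.06),("fl",(81,139),.06),("fr",(384,139),.06),("nr",(373,241),.06),("bar l far",(255,167),.076),("bar r far",(272,167),.076),("bar l near",(254,229),.076),("bar r near",(272,229),.076),("lid +x near",(391,231),.052),("lid far",(402,144),.052)]:
    print(n,ray(d,p,z).round(4))
```

```text
nl [ 0.5308 -0.0739  0.06  ]
fl [ 0.4513 -0.0704  0.06  ]
fr [0.4546 0.1416 0.06  ]
nr [0.5332 0.1414 0.06  ]
bar l far [0.4694 0.0511 0.076 ]
bar r far [0.4696 0.0624 0.076 ]
bar l near [0.5146 0.0498 0.076 ]
bar r near [0.5148 0.0626 0.076 ]
lid +x near [0.5287 0.1579 0.052 ]
lid far [0.4597 0.1582 0.052 ]
```

Both views agree: the box measures 214×79 and is centred at (0.4925, 0.0347) with yaw 89.2°. The bar measures 45×12 and is centred at (0.492, 0.0563). Now I'll grip the bar and pull a short way.

Run:
```python
from h import *
q=quat(np.radians(89.2)); u=np.array([np.cos(np.radians(89.2)),np.sin(np.radians(89.2)),0])
p=np.array([.492,.0563,.0735])
hand.move_gripper(.045,40)
bot.servo_line(p+[0,0,.03],q,.15); bot.servo_line(p,q,.08); status("down")
hand.move_gripper(.0,40); status("grip")
p[:2]=get_obs()["position"][:2]
bot.servo_line(p+[0,0,.001],q,.03); status("lift1")
bot.servo_line(p+[0,0,.001]+.03*u,q,.06); status("30")
bot.servo_line(p+[0,0,.001]+.08*u,q,.08); status("80")
```

```text
down 3.81 [0.4921 0.0563 0.0736] F [-0.5  0.2 -0.9] w 0.0449 g 0.0
grip 4.2 [0.4925 0.0563 0.0741] F [-0.1 -1.   6.4] w 0.0108 g 39.9
lift1 4.45 [0.4924 0.0563 0.0745] F [-0.1  0.3 -0.5] w 0.0109 g 39.1
30 5.1 [0.4928 0.0866 0.0745] F [ 0.9 -1.  -0. ] w 0.0112 g 39.1
80 5.88 [0.4934 0.1364 0.0744] F [-1.1  0.4 -0.8] w 0.0115 g 39.1
```

Run:
```python
from h import *
q=quat(np.radians(89.2)); u=np.array([np.cos(np.radians(89.2)),np.sin(np.radians(89.2)),0])
p=get_obs()["position"]+0; p[2]=.0745
bot.servo_line(p+.115*u,q,.1); status("195")
p=p+.155*u; bot.servo_line(p,q,.12); status("clear")
p[2]=.0305; bot.servo_line(p,q,.06); o=status("low")
for z in np.arange(.0295,.0265,-.0007):
    p[2]=z; bot.servo_line(p,q,.02); o=status("t")
    if o["wrist_force"][2]>2.5: break
hand.move_gripper(.045); status("open")
p[2]=.11; bot.servo_line(p,q,.15)
# view into the box
bot.reach([.492,.05,.17],q); snap("wrist","w2"); snap("top","t2"); status()
```

```text
195 7.17 [0.4949 0.2508 0.0744] F [-0.5 -0.6 -0.7] w 0.0113 g 39.1
clear 7.66 [0.4953 0.2914 0.0743] F [ 0.2 -1.   0.1] w 0.011 g 39.1
low 8.54 [0.4957 0.2914 0.0306] F [ 0.1  0.1 -0.1] w 0.011 g 39.1
t 8.79 [0.4957 0.2915 0.0298] F [-0.5  0.9 -0.7] w 0.0108 g 39.1
t 9.04 [0.4956 0.2914 0.0288] F [-0.   0.2 -0.4] w 0.0109 g 39.1
t 9.29 [0.4956 0.2914 0.0281] F [ 0.1 -0.7  0.6] w 0.0113 g 39.2
t 9.54 [0.4957 0.2914 0.0281] F [-2.6 -0.9  8.7] w 0.0114 g 40.3
open 9.97 [0.4955 0.2913 0.0273] F [-0.7 -0.  -0.5] w 0.0447 g 0.0
 11.74 [0.4921 0.0511 0.1695] F [ 0.4  0.7 -0.4] w 0.0447 g 0.0
```

View pics/w2.png

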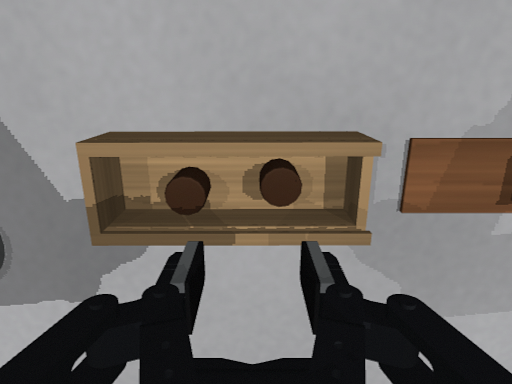

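View pics/t2.png

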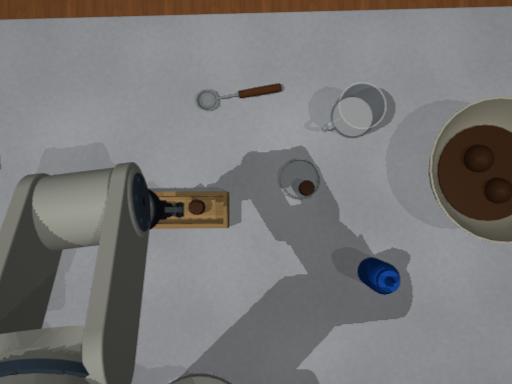

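The wrist view shows the plugs with top-face centres at about (187,195) and (280,184), and the lid flat on the table at right. In the top view the tin is at (300,179) and plug_c's top at (306,187). Next I'll look at the tin from close by.

Run:
```python
from h import *
d=np.load("w2.npz")
for n,p in [("A",(187,195)),("B",(280.5,184.5))]: print(n,ray(d,p,.042).round(4))
print(bot.tcp_to_tips)
bot.reach([.52,-.24,.16],quat(np.radians(89.2)))
snap("wrist","w3"); status()
```

```text
A [ 0.4972 -0.0008  0.042 ]
B [0.4895 0.0731 0.042 ]
0.017
 12.92 [ 0.5202 -0.2386  0.16  ] F [-0.2  0.7  0. ] w 0.0452 g 0.0
```

View pics/w3.png

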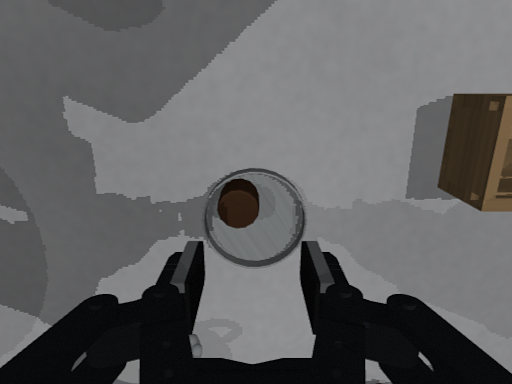

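The tin's outer rim spans columns 205–305 and rows 169–267. plug_c's top face is centred near (239,209), spanning columns 218–260 with its bottom edge at row 228. I'll cast the rim extremes and fit the plug's lower edge.

Run:
```python
from h import *
from scipy.optimize import least_squares
def fit(P): 
    r=least_squares(lambda v:np.hypot(P[:,0]-v[0],P[:,1]-v[1])-v[2],[*P.mean(0),.03],loss="soft_l1",f_scale=.001); return r.x.round(4)
def low_edge(d,c,z,box):
    f=d["frame"].astype(int); m=((f[...,0]-f[...,2])>12)&(f.sum(2)<230)
    k=np.zeros_like(m); x0,x1,y0,y1=box; k[y0:y1,x0:x1]=m[y0:y1,x0:x1]
    P=[]
    for x in range(x0,x1):
        r=np.nonzero(k[:,x])[0]
        if len(r)>8: P.append(ray(d,(x,r.max()+.5),z)[:2])
    return np.array(P)
d=np.load("w3.npz")
rim=np.array([ray(d,p,.014)[:2] for p in [(205,216),(305.5,216),(255,168.5),(254,267)]])
print("tin",rim.round(4).tolist(),fit(rim))
P=low_edge(d,None,.038,(214,264,180,235)); print("c",len(P),fit(P), ray(d,(239,209),.038))
```

```text
tin [[0.5506, -0.2798], [0.5518, -0.1927], [0.5089, -0.236], [0.6012, -0.2379]] [ 0.5553 -0.2364  0.0449]
c 39 [ 0.5353 -0.2499  0.0157] [ 0.535497   -0.24907856  0.038     ]
```

```bash
cat >> h.py <<'E'
def pick(xy,zc=.038):
    q=quat(np.radians(89.2)); p=np.array([*xy,.12])
    bot.reach(p,q); hand.move_gripper(.052,20)
    p[2]=.065; bot.servo_line(p,q,.15); p[2]=zc; bot.servo_line(p,q,.07); status("at plug")
    hand.move_gripper(0,20); status("gripped")
    p=get_obs()["position"]+0; p[2]=.046; bot.servo_line(p,q,.04); p[2]=.15; bot.servo_line(p,q,.15); status("up")
def place(xy,yaw,zc=.034):
    q=quat(np.radians(yaw)); p=np.array([*xy,.13])
    bot.reach(p,q); p[2]=.06; bot.servo_line(p,q,.15); p[2]=zc+.002; bot.servo_line(p,q,.05); status("near")
    for z in np.arange(zc+.0012,zc-.003,-.0006):
        p[2]=z; bot.servo_line(p,q,.02); o=get_obs()
        if o["wrist_force"][2]>2: break
    o=status("down"); p[2]=o["position"][2]
    hand.move_gripper(.044); status("released")
    p=get_obs()["position"]+0; p[2]=.14; bot.servo_line(p,q,.12)
E
python3 - <<'E'
from h import *
pick([.4895,.0731]); status()
place([.5538,-.2125],3.4); 
bot.reach([.52,-.24,.16],quat(np.radians(89.2)))
snap("wrist","w4"); status()
E
```

```text
at plug 15.42 [0.4892 0.0731 0.0376] F [-0.3 -0.8  0.2] w 0.052 g 0.0
gripped 15.71 [0.4897 0.0731 0.0383] F [-0.7 -0.   1.7] w 0.0331 g 20.1
up 16.9 [0.4892 0.0731 0.1493] F [-0.2 -0.4 -1. ] w 0.0327 g 19.9
 16.9 [0.4892 0.0731 0.1493] F [-0.2 -0.4 -1. ] w 0.0327 g 19.9
near 19.27 [ 0.5537 -0.2125  0.0358] F [-0.5  0.3  0.4] w 0.0328 g 20.0
down 20.02 [ 0.5539 -0.2125  0.0343] F [-1.7  0.9  5.1] w 0.0329 g 20.4
released 20.29 [ 0.5537 -0.2125  0.0339] F [ 0.3  0.1 -0.2] w 0.0439 g 0.0
 22.77 [ 0.5199 -0.2399  0.1597] F [ 0.2  0.8 -0.2] w 0.0439 g 0.0
```

View pics/w4.png

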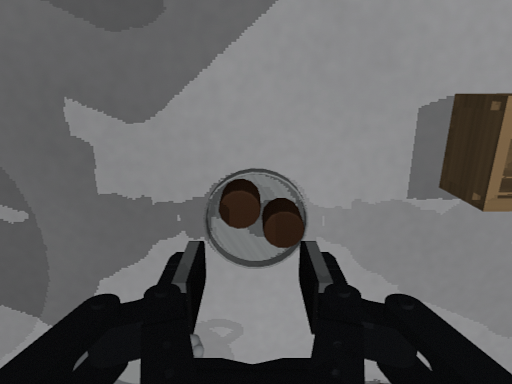

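plug_b now stands upright in the tin, with its top face around (284,227), beside plug_c at (240,208). The rim spans columns 206–307 and is barely shifted. I'll measure both plugs and place the third.

```bash
python3 - <<'E'
from h import *
d=np.load("w4.npz")
rim=np.array([ray(d,p,.014)[:2] for p in [(206,217),(307,217),(256,168.5),(255,267)]])
t=np.array([(rim[2,0]+rim[3,0])/2,(rim[0,1]+rim[1,1])/2])
c=ray(d,(240,207.5),.038)[:2]; b=ray(d,(284,227),.038)[:2]
for s in(c,b): v=s-t; print(s.round(4),np.hypot(*v).round(4),np.degrees(np.arctan2(v[1],v[0])).round(1))
m=t-(c+b)/2; m/=np.hypot(*m); P=t+.0245*m; yaw=np.degrees(np.arctan2(m[1],m[0]))+90
print("tin",t.round(4),"target",P.round(4),yaw.round(1),"dists",np.hypot(*(P-c)).round(4),np.hypot(*(P-b)).round(4))
if np.hypot(*(P-[.5767,-.2472]))<.004:
    pick([.4972,-.0008]); place(P,yaw)
    bot.reach([.50,-.24,.19],quat(np.radians(89.2))); snap("wrist","w5")
    bot.reach([.30,-.1,.35],quat(np.radians(89.2))); snap("scene","s5"); snap("top","t5")
    status()
E
python3 -c "
import cv2,numpy as np
a=cv2.imread('pics/w5.png')[110:330,130:400];cv2.imwrite('pics/w5c.png',cv2.resize(a,None,fx=2,fy=2))"
```

```text
[ 0.534  -0.2494] 0.0245 -148.0
[ 0.5511 -0.2147] 0.022 99.7
tin [ 0.5548 -0.2364] target [ 0.5779 -0.2445] 70.6 dists 0.0442 0.0401
at plug 25.02 [ 0.4969 -0.0008  0.0376] F [-0.4  0.4  0.7] w 0.052 g 0.0
gripped 25.32 [ 0.4975 -0.0008  0.0383] F [-0.4  0.5  0.6] w 0.033 g 20.3
up 26.51 [ 0.4969 -0.0008  0.1493] F [-0.1  0.6 -0. ] w 0.0334 g 20.1
near 28.77 [ 0.5778 -0.2445  0.0358] F [-0.  -0.3 -0.8] w 0.0329 g 20.1
down 29.52 [ 0.578  -0.2446  0.0343] F [-1.8  0.7  4.9] w 0.033 g 20.6
released 29.78 [ 0.5779 -0.2445  0.0339] F [-0.6  0.4  0.2] w 0.044 g 0.0
 32.55 [ 0.3007 -0.1003  0.3494] F [-0.4 -0.1 -0.9] w 0.0441 g 0.0
```

View pics/w5c.png

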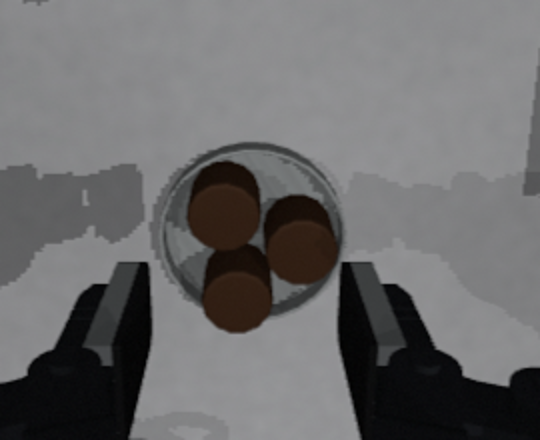

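View pics/s5.png

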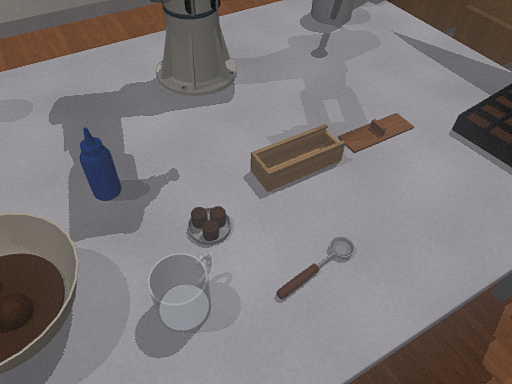

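The close-up shows three upright plugs inside the tin rim, at about (223,215), (301,252) and (237,300). In the scene view the lid lies flat with its bar up at (377,130), the box is empty, and the bottle, jug and scoop haven't moved. Both plugs made contact at the height expected for the tin floor.

```bash
python3 -c "
from workcell import hand_in
print(hand_in())"
```

```text
the job is handed in; nothing more can be done
None
```

The job is handed in at about 33 s of the 72 s: the lid lies flat with its bar up, all three plugs stand upright on the tin floor, and the bottle, jug and scoop were left where they were.

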